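Slide a resin printer's tank home into its locating notches

ROBOT

A 6-joint arm with a two-finger parallel gripper is mounted at the origin on the work surface. World frame = base frame: x ahead of the robot, y to its left, z up, the work surface at z = 0. Lengths are in m, angles in rad, forces in N, time in s.
With the tool pointing down it reaches from about 0.275 to 0.725 m from the base axis. Payload 15.9 kg.
Tool frame: the origin (TCP) lies on the centre line of the jaws, within the pads' length; the fingertips stand 17 mm ahead of it and the grasp point (between the pads) lies 2 mm behind it; z points along the fingers, y is the direction in which the jaws open and shut (so a half turn about z gives the same grasp; the last joint's range is limited). The gripper opens to 85 mm and grips with 20 to 120 N. Pads are 22 mm wide; open, the fingers measure 114 mm over their backs; the gripper's body (76 mm by 85 mm) begins 54 mm behind the grasp point. The pads swing forward as they close: fully open they stand 13 mm farther back than shut.
Start: joints at [1.168, 0.213, -0.034, 1.323, 0, 1.571], TCP at [0.196, 0.46, 0.248] pointing down, gripper open.
Joint ranges: [-2.98, 2.98], [-0.74, 1.72], [-1.14, 1.35], [-2.1, 2.04], [-1.57, 1.44], [-3.14, 3.14]. Speed limits (rad/s): [1.89, 1.89, 2.39, 2.57, 3.14, 3.14].

INTERFACE

Orientations are given as a unit quaternion [w, x, y, z].
In Python, from rig import r, imaging, workorder gives the robot as it stands.
- The arm moves only by the tool send_rows, never from a script. Its argument "moves" is a list of rows, each a list of 7 numbers: the shift along the tool's x, y, z in units of 40 mm (1.0 is 40 mm), then the turn, a rotation vector about the tool's x, y, z in units of 6 degrees (1.0 is 6 degrees), then the gripper's target within -1 to 1 (shut at 1, half-way at 0, fully open at -1). A call has 1 to 12 rows; each row shifts and turns the pose as measured when the row begins, along the tool's axes as they then stand; what a row does not reach is not made up. A row lasts 1/12 s, in which the tool goes at most 41.7 mm and 7.16 degrees, less where a joint would pass 70% of its speed; a pose out of reach is approached as far as the arm can. A call is refused whole if a number of a shift passes 1 or a number of a turn 1, either way. A call with a gripper value outside its range is refused whole. The fingers move at their own pace and stop on an object; the grip force is fixed at half the most. Time passes only in rows, so rows that do not move let the fingers close. It gives the time, the measured TCP pose, the force and the opening at its end, in the units of the state.
- r.get_obs(): the state, without advancing time (a new reading comes with each control period).
- imaging.camera(name): name is "side" or "top" or "wrist"; returns (picture, depth): 400x640x3 uint8, red, green, blue; 400x640 float32, m along the optical axis (not along the pixel's ray), 0 where there is no reading.
- imaging.camera_info(name): a dict with "fx", "fy", "cx", "cy" (pixels), "extrinsics" (4x4, takes a point from camera to world coordinates); the wrist camera has in their place "T_tool_cam" (4x4, takes a point from camera to tool coordinates, whose origin is the TCP and whose axes are the flange's). Camera axes: x right, y down, z forward; pixel columns grow to the right and rows downward; lengths in m; the calibration is good to about 2 mm. A picture is of the moment at which its call begins: read the wrist's pose just before it. camera_info takes no time and is no camera call.
- workorder.finish_job(): hands the job in, once; it reports no verdict.
The state is a dict: "time": time; "joint_positions": joint angles; "joint_velocities": joint speeds; "tau": joint torques, N m; "tcp_pos": TCP position; "ee_rot": TCP orientation; "ft_force": force on the tool from outside, world axes, zero at the start; "torque": the same for the moment, N m; "finger_gap": finger opening in m.
Only numpy, scipy, OpenCV 4.12 (cv2) and the standard library are available. Lean on these libraries where they do the work, as an engineer would, in place of code of your own. Each camera call takes 0.05 s, during which the arm holds its last target.

TASK

Fit the empty resin tank in the 3D printer: with a fingertip, push it gently back along its rails until you feel its feet drop into the locating notches, then take your finger away. Only push it: do not lift or tip the tank, do not ram it against the notches, and leave the bottle, cup, scraper and build platform where they are.

Things in the scene. Friction and masses are not known exactly. Their poses are not given: they have to be found in the camera images.
- printer: Desktop resin 3D printer, hood off, fixed on the bench: grey base 260 mm wide (its x), 400 mm deep (its y, -220 to +180), deck top 112 mm above the bench. Front (blank screen) faces its -y. At its back, y 130 to 175, a column 100 mm wide, 520 mm tall, with an arm parked over 425 mm above the bench that reaches forward to y = 20. Origin on the bench, midway between the rails; z up.
- runners (a point): Point midway between the two steel runners at their front ends, on their top plane, 122 mm above the bench. They run 340 mm along the printer's y, 40 to 76 mm either side of the middle, with aluminium guide walls outside them (inner faces 153 mm apart, 14 mm above the runner tops). Axes as the printer's.
- back_notch (a point): Point midway between the two back notches, at runner-top height, 75 mm to the +y of tank_home. Each runner has a back and a front notch (75 mm to the -y of tank_home), 5 mm deep, 17.5 mm long. The runners go on 41 mm behind the back notches, so a tank shoved fast can overrun them.
- tank_home (a point): Point on the printer where the tank's origin lies when the tank is seated: 117 mm above the bench, on the middle line. Axes as the printer's: +y is the direction to push, from the printer's front to its column; z up.
- tank: Loose, empty, grey open-topped tank, 150 mm wide (its x), 190 mm long (its y), 56 mm tall, walls 5 mm thick, about 0.3 to 0.65 kg. Origin: its middle, at the underside of its four feet (6 mm tall, 14 mm long). It starts on the runners between the guide walls (1.5 mm play each side), its axes nearly the printer's, its origin 5 mm higher than tank_home and 45 to 115 mm to the -y of it.
- tank_front (a point): Middle of the outer face of the tank's front wall, the face to push: flat, upright, 150 mm wide, 6 to 56 mm above the tank's origin; this point is 33 mm above the origin and 95 mm to its -y. Nothing is in front of it. Sliding takes 1 to 4 N. At home the tank drops 5 mm by its own weight, has 1.75 mm play either side of tank_home along y, then meets the notch ends.
- bottle: Closed grey resin bottle with a black cap, 72 mm across, 170 mm tall, standing loose on the bench to the printer's front. Origin: centre of its underside. Leave it alone.
- cup: Open white plastic mixing cup, 72 mm across, 85 mm tall, standing loose on the bench to the printer's front. Origin: centre of its underside. Leave it alone.
- scraper: Flat scraper with a handle, 200 mm long, lying loose on the bench to the right of bottle and cup. Origin: under its middle, its length along its x. Leave it alone.
- platform: The printer's build platform, taken off: aluminium plate 130 x 80 x 12 mm with a block and a black knob on top, 74 mm tall, lying loose on the bench behind the printer's column. Origin: centre of its underside. Leave it alone.
Not all that is in view belongs to the job. Leave any green look-alike of the tank alone.

How it is judged:
By the outcome, as a careful person would: the job done as asked, in the order asked, and still so for the second after the job is handed in, with the robot touching nothing.
It also fails if it takes over 45 s, if anything falls off the work surface, if the arm or the gripper's body presses on something with over 40 N, if the wrist force passes 120 N, or if a joint passes its speed limit or range.

## Working session

There is one attempt and no reset: what is moved stays moved. The work goes in short steps, Python scripts to look and compute and a tool call to move; the robot and the scene stay as the last step left them, time stands still between calls to the robot, and variables do not carry over. Pictures are saved under pics/ and viewed, and the job is handed in when it is done.

Besides the shell and the picture viewer there is one more tool, called after "Call:" as name(argument=value, ...) on one line, values as JSON. send_rows: Moves the arm, as the interface text tells. Its arguments: {"type":"object","properties":{"moves":{"type":"array"}},"required":["moves"]}

```bash
mkdir -p pics; python3 - <<'E'
from rig import r, imaging, workorder
import cv2,numpy as np
o=r.get_obs(); print({k:np.round(v,3) for k,v in o.items()})
for n in ["top","side"]:
    p,d=imaging.camera(n); cv2.imwrite(f"pics/{n}0.png",p[:,:,::-1]); np.save(f"{n}0.npy",d)
    print(imaging.camera_info(n))
E
```

```text
{'time': np.float64(0.0), 'joint_positions': array([ 1.168,  0.213, -0.035,  1.324, -0.   ,  1.571]), 'joint_velocities': array([ 0.001,  0.   ,  0.   , -0.   ,  0.   ,  0.   ]), 'tau': array([ 5.0000e-03, -6.8616e+01,  4.8712e+01,  1.8000e-02,  0.0000e+00,
       -0.0000e+00]), 'tcp_pos': array([0.196, 0.46 , 0.248]), 'ee_rot': array([-0.   ,  0.2  ,  0.98 , -0.001]), 'ft_force': array([ 0.511, -0.974,  0.407]), 'torque': array([ 0.016, -0.007, -0.004]), 'finger_gap': np.float64(0.085)}
{'fx': 427.92265844633005, 'fy': 427.92265844633005, 'cx': 322.0061761018923, 'cy': 199.32146671759944, 'extrinsics': array([[ 0.01921551, -0.99267892,  0.11924483,  0.29358989],
       [-0.99955556, -0.02179215, -0.02034164,  0.01220579],
       [ 0.02279132, -0.11880096, -0.99265648,  1.68632936],
       [ 0.        ,  0.        ,  0.        ,  1.        ]])}
{'fx': 501.8611825663715, 'fy': 501.8611825663715, 'cx': 321.6292412771624, 'cy': 202.22268088293788, 'extrinsics': array([[-0.94288748, -0.20779248,  0.26035645, -0.02403188],
       [-0.33257142,  0.54272855, -0.77125999,  1.44293566],
       [ 0.01895915, -0.8137985 , -0.5808378 ,  1.21948649],
       [ 0.        ,  0.        ,  0.        ,  1.        ]])}
```

View pics/top0.png

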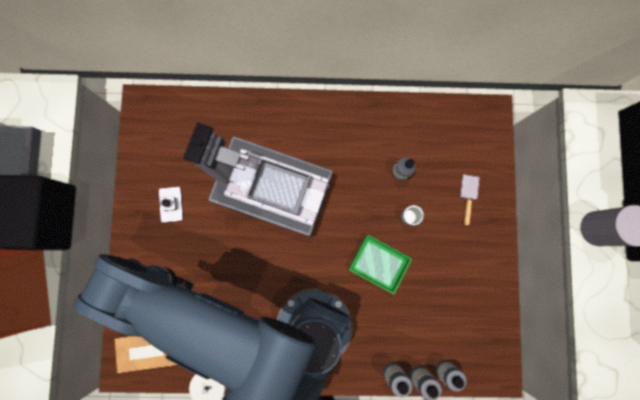

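View pics/side0.png

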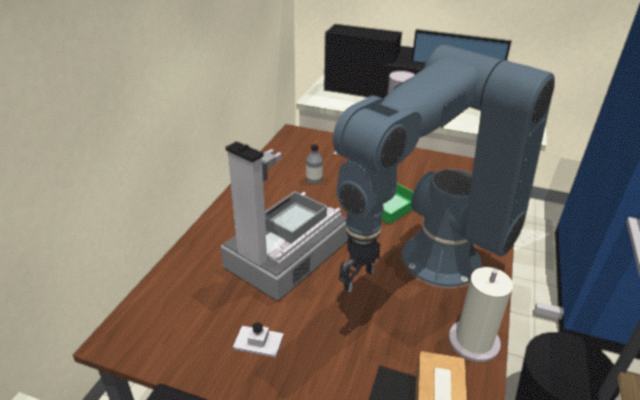

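The top view shows the grey tank in the printer at about (280,187), with the column at (210,150). The green look-alike is on the bench at (381,264), so I'll leave that alone. Next I'll measure from depth and an enlarged crop.

```bash
cat > h.py <<'E'
import numpy as np,cv2
from rig import r, imaging, workorder
def cloud(n,d):
    c=imaging.camera_info(n); v,u=np.mgrid[0:400,0:640]
    P=np.stack([(u-c['cx'])/c['fx']*d,(v-c['cy'])/c['fy']*d,d],-1)
    T=c['extrinsics']; W=P@T[:3,:3].T+T[:3,3]; W[d==0]=np.nan
    return W
E
python3 - <<'E'
from h import *
W=cloud("top",np.load("top0.npy"))
p=cv2.imread("pics/top0.png")
cv2.imwrite("pics/crop0.png",cv2.resize(p[110:250,170:350],None,fx=4.4,fy=4.2,interpolation=cv2.INTER_CUBIC))
Z=W[:,:,2]
print("bench",np.nanmedian(Z[100:120,300:400]))
for v in range(130,240,5): print(v,[int(round(1000*z)) if z==z else -1 for z in Z[v,200:340:5]])
m=(Z>0.09)&(Z<0.2); m[:, :180]=0; m[:,345:]=0; m[:120]=0;m[240:]=0
P=W[m]
q=cv2.minAreaRect((P[:,:2]*1000).astype(np.float32)); print(q)
E
```

```text
bench 0.0009810704807111659
130 [509, 515, 513, 3, -1, 3, -3, 4, 7, 3, 2, 2, -4, 4, -1, -4, -1, -5, 10, 0, -1, 10, 2, 2, 5, 6, 6, 0]
135 [514, 513, 512, 454, 6, 5, 0, -3, 11, 2, 2, -2, -3, -3, 2, 1, 9, 1, 0, -3, -1, 5, -4, 9, -1, 2, 5, 0]
140 [515, 515, 479, 476, 471, 5, 2, -1, 113, 102, -3, 3, 1, 3, -9, -1, -6, -5, 7, 3, -2, 1, 1, -3, 2, 1, 0, -3]
145 [519, 517, 459, 473, 456, -4, 104, 116, 118, 115, 116, 102, -5, -4, 8, -5, 6, -2, 2, 6, 4, 0, 7, 3, 7, -5, -5, -5]
150 [518, 511, 478, 471, 453, 452, 451, 107, 118, 116, 115, 115, 113, 111, 108, 1, 3, -1, -5, 7, 1, -2, 4, -1, 4, -3, -1, -1]
155 [522, 471, 473, 465, 451, 454, 450, 455, 457, 453, 138, 135, 106, 108, 110, 111, 112, 100, -7, -5, 3, -2, -4, 0, -8, -8, 5, 2]
160 [516, 478, 473, 449, 453, 457, 453, 450, 434, 115, 131, 126, 181, 174, 137, 109, 109, 115, 116, 110, 99, -2, -1, 4, -2, -2, -8, 4]
165 [440, 437, 471, 430, 284, 263, 447, 454, 454, 119, 113, 128, 167, 135, 134, 152, 184, 136, 106, 111, 117, 107, 114, 106, -2, 3, 1, -3]
170 [-3, 339, 368, 345, 292, 202, 169, 119, 112, 115, 109, 116, 132, 136, 138, 130, 133, 134, 150, 
[... 1082 characters left out ...]
, 132, 124, 124, 126, 117, 88, 4, -6, 3]
215 [-5, 5, 0, 5, 0, -2, 2, 8, 4, 0, 92, 102, 112, 114, 118, 119, 110, 119, 134, 138, 118, 126, 121, 119, -7, 1, 7, -1]
220 [0, 0, 1, 8, -6, -1, -5, 2, 5, -1, 4, 2, 3, 102, 105, 120, 111, 116, 113, 112, 125, 138, 120, 95, -5, -3, -5, 3]
225 [3, 3, 0, 2, 1, 5, 2, -3, 6, -9, -1, -3, -2, 1, -7, 4, 111, 108, 107, 118, 108, 112, 109, 7, 3, -1, -9, 1]
230 [0, 1, 7, 5, -5, 3, -7, -1, 0, -3, 5, 1, -2, -4, -6, 1, 2, -2, -5, 113, 109, 112, 108, -5, 6, 6, 2, 5]
235 [-2, 9, 6, -3, 0, -2, -2, -7, 3, 0, 2, -3, 2, 2, 1, 5, 3, -2, -4, 1, -3, 20, 91, -3, 4, -1, -1, 2]
((531.9942016601562, 170.59817504882812), (405.06072998046875, 261.6193542480469), 71.83748626708984)
```

View pics/crop0.png

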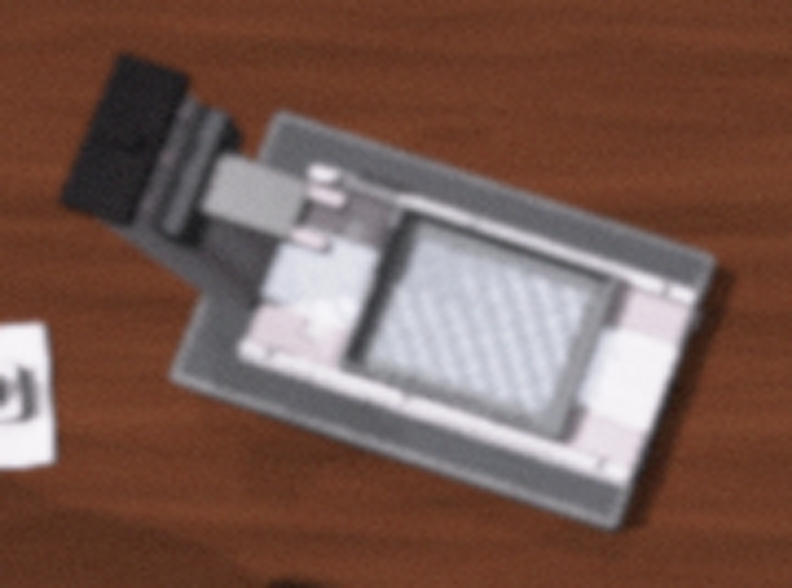

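```bash
python3 - <<'E'
from h import *
W=cloud("top",np.load("top0.npy"))
c=imaging.camera_info("top");T=c['extrinsics']
Z=W[:,:,2]
def bp(u,v,z):
    d=T[:3,:3]@np.array([(u-c['cx'])/c['fx'],(v-c['cy'])/c['fy'],1]); return T[:3,3]+d*(z-T[2,3])/d[2]
m=(Z>0.158)&(Z<0.2); m[:,:252]=0; m[:,315:]=0; m[:150]=0;m[225:]=0
P=W[m]; q=cv2.minAreaRect((P[:,:2]*1000).astype(np.float32)); print("rim",q)
# deck corners in crop -> world at z=.112
for n,z,L in [("deck",.112,[(278,112),(715,258),(618,528),(172,378)]),("rim",.178,[(405,210),(618,278),(562,440),(350,366)]),("guidefront",.136,[(697,290),(622,470)]),("guideback",.136,[(310,165),(240,347)])]:
    for x,y in L: print(n,bp(170+x/4.4-.5,110+y/4.2-.5,z).round(4))
E
```

```text
rim ((521.7926635742188, 137.02252197265625), (191.82110595703125, 151.47329711914062), 71.75562286376953)
deck [0.7141 0.3199 0.112 ]
deck [ 0.5904 -0.0554  0.112 ]
deck [0.3492 0.0216 0.112 ]
deck [0.4729 0.3977 0.112 ]
rim [0.6135 0.2005 0.178 ]
rim [0.5588 0.026  0.178 ]
rim [0.4197 0.0678 0.178 ]
rim [0.4787 0.2397 0.178 ]
guidefront [ 0.5571 -0.0398  0.136 ]
guidefront [0.3983 0.0193 0.136 ]
guideback [0.6607 0.2865 0.136 ]
guideback [0.4984 0.3373 0.136 ]
```

Call:
send_rows(moves=[[0, -0.8, 0, 0, 0, 0, 1], [0, -0.8, 0, 0, 0, 0, 1], [0, -0.8, 0, 0, 0, 0, 1], [0, -0.7, 0, 0, 0, 0, 1], [0, 0, 0, 0, 0, 0, 1]])

```text
time: 0.52
tcp_pos: [0.1452, 0.3408, 0.2444]
ee_rot: [-0.001, 0.2, 0.98, -0.004]
ft_force: [0.6, 1.1, 1.2]
finger_gap: 0.025
```

Call:
send_rows(moves=[[-0.9, 0, 0, 0, 0, 0.93, 1], [-0.9, 0, 0, 0, 0, 0.93, 1], [-0.9, 0, 0, 0, 0, 0.93, 1], [-0.9, 0, 0, 0, 0, 0.93, 1], [-0.9, 0, 0, 0, 0, 0.93, 1], [-0.9, 0, 0, 0, 0, 0.93, 1], [0, 0, 0, 0, 0, 0, 1]])

```text
time: 1.1
tcp_pos: [0.3193, 0.2064, 0.2442]
ee_rot: [0.0, 0.482, 0.876, -0.003]
ft_force: [-0.1, 0.9, -0.2]
finger_gap: -0.0
```

Call:
send_rows(moves=[[-0.9, 0, 0, 0, 0, 1, 1], [-0.9, 0, 0, 0, 0, 1, 1], [-0.9, 0, 0, 0, 0, 1, 1], [-0.9, 0, 0, 0, 0, 1, 1], [-0.9, 0, 0, 0, 0, 1, 1], [-0.9, 0, 0, 0, 0, 1, 1], [0, 0, 0, 0, 0, 1, 1], [0, 0, 0, 0, 0, 1, 1], [0, 0, 0, 0, 0, 0, 1]])

```text
time: 1.85
tcp_pos: [0.3846, -0.009, 0.2433]
ee_rot: [0.001, 0.81, 0.587, -0.004]
ft_force: [0.6, -0.5, 0.1]
finger_gap: -0.0004
```

```bash
cat > st.py <<'E'
from h import *
from scipy.spatial.transform import Rotation as R
o=r.get_obs(); q=o['ee_rot']; M=R.from_quat([q[1],q[2],q[3],q[0]]).as_matrix()
print(o['time'],o['tcp_pos'].round(4),o['ft_force'].round(2),"joints",o['joint_positions'].round(3)); print(M.round(3)); print("xdir deg",np.degrees(np.arctan2(M[1,0],M[0,0])))
u=np.array([np.cos(np.radians(71.8)),np.sin(np.radians(71.8)),0]); w=np.array([u[1],-u[0],0])
po=np.array([.538,.1896,0]); d=o['tcp_pos']-po; print("printer xy",(d@w).round(4),(d@u).round(4))
g=np.array([.4766,-.0007,.25]); print("to goal, tool units",(M.T@(g-o['tcp_pos'])/.04).round(3))
E
python3 st.py
```

```text
1.85 [ 0.3846 -0.009   0.2433] [ 0.6  -0.51  0.12] joints [-0.019 -0.018 -0.305  1.289 -0.006  1.869]
[[ 0.312  0.95  -0.005]
 [ 0.95  -0.312 -0.006]
 [-0.008 -0.003 -1.   ]]
xdir deg 71.83327537804712
printer xy -0.0837 -0.2366
to goal, tool units [ 0.913  2.121 -0.181]
```

Call:
send_rows(moves=[[0.2, 0.7, 0, 0, 0, 0, 1], [0.2, 0.7, 0, 0, 0, 0, 1], [0.2, 0.7, 0, 0, 0, 0, 1], [0, 0, 0, 0, 0, 0, 1]])

```text
time: 2.18
tcp_pos: [0.4744, -0.0114, 0.2424]
ee_rot: [0.001, 0.805, 0.593, -0.004]
ft_force: [0.8, 0.2, -0.6]
finger_gap: -0.0002
```

```bash
python3 st.py; python3 - <<'E'
from h import *
for n in ["wrist","top","side"]:
    p,d=imaging.camera(n); cv2.imwrite(f"pics/{n}1.png",p[:,:,::-1]); np.save(f"{n}1.npy",d)
print(imaging.camera_info("wrist"))
E
```

```text
2.1833 [ 0.4744 -0.0114  0.2424] [ 0.79  0.2  -0.63] joints [-0.02   0.166 -0.107  1.303 -0.006  1.853]
[[ 0.297  0.955 -0.005]
 [ 0.955 -0.298 -0.006]
 [-0.007 -0.003 -1.   ]]
xdir deg 72.69253787525348
printer xy 0.0023 -0.2108
to goal, tool units [ 0.271 -0.027 -0.191]
{'fx': 323.6090279170685, 'fy': 323.6090279170685, 'cx': 318.37497718432184, 'cy': 192.67653171150897, 'T_tool_cam': array([[ 1.00847900e-04, -9.50931973e-01, -3.09400022e-01,
         7.88977797e-02],
       [ 9.99999986e-01,  1.38112625e-04, -9.85384950e-05,
        -4.00792077e-04],
       [ 1.36435455e-04, -3.09400007e-01,  9.50931973e-01,
        -1.25623183e-01],
       [ 0.00000000e+00,  0.00000000e+00,  0.00000000e+00,
         1.00000000e+00]])}
```

View pics/wrist1.png

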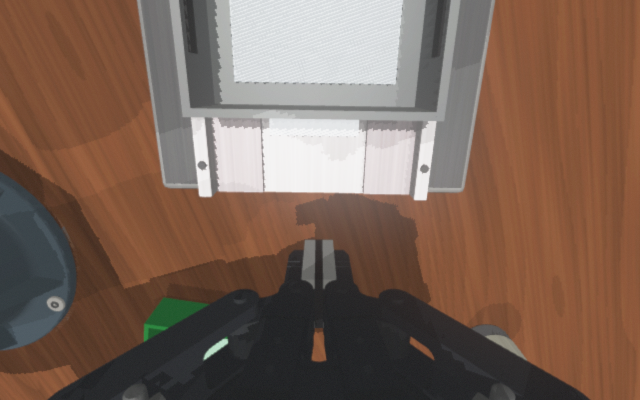

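View pics/side1.png

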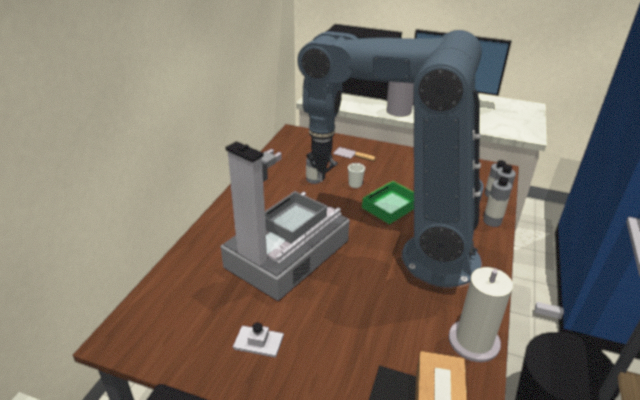

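The wrist view shows the tank front rim across row ~115, columns 186–444, centred at 315. The fingers are at 318 and the runner front ends at row ~192. I'll measure the distances from this view.

```bash
cat > wr.py <<'E'
from h import *
from scipy.spatial.transform import Rotation as R
def setup():
    o=r.get_obs();q=o['ee_rot'];M=R.from_quat([q[1],q[2],q[3],q[0]]).as_matrix()
    c=imaging.camera_info("wrist");T=np.eye(4);T[:3,:3]=M;T[:3,3]=o['tcp_pos'];return o,M,c,T@c['T_tool_cam']
def bpw(c,T,u,v,z):
    d=T[:3,:3]@np.array([(u-c['cx'])/c['fx'],(v-c['cy'])/c['fy'],1]); return T[:3,3]+d*(z-T[2,3])/d[2]
E
python3 - <<'E'
from wr import *
o,M,c,T=setup()
for n,z,u,v in [("rimL",.178,184,118),("rimR",.178,440,120),("guideL",.136,200,196),("guideR",.136,421,199),("runL",.122,215,191),("runR",.122,412,194)]:
    P=bpw(c,T,u,v,z); print(n,P.round(4),"tool mm",(M.T@(P-o['tcp_pos'])*1000).round(1))
p=cv2.imread("pics/wrist1.png");cv2.imwrite("pics/wc1.png",cv2.resize(p[90:210,150:480],None,fx=2.4,fy=2.4))
E
```

```text
rimL [0.4144 0.0708 0.178 ] tool mm [ 62.1 -77.8  64.9]
rimR [0.5546 0.0258 0.178 ] tool mm [61.1 69.5 64.2]
guideL [0.3837 0.0154 0.136 ] tool mm [  0.4 -90.4 107.4]
guideR [ 0.5433 -0.0368  0.136 ] tool mm [ -1.7  77.5 106.7]
runL [0.3902 0.0128 0.122 ] tool mm [-1.000e-01 -8.330e+01  1.214e+02]
runR [ 0.5402 -0.0366  0.122 ] tool mm [ -2.3  74.6 120.7]
```

View pics/wc1.png

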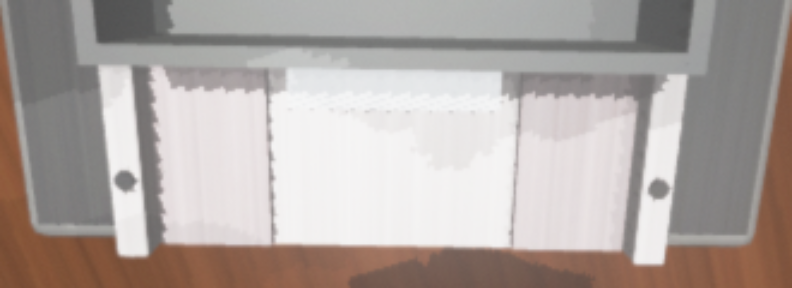

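Call:
send_rows(moves=[[0.1, -0.05, 0.5, 0, 0, 0.1, 1], [0.1, -0.05, 0.5, 0, 0, 0, 1], [0.1, 0, 0.5, 0, 0, 0, 1], [0, 0, 0.5, 0, 0, 0, 1], [0, 0, 0, 0, 0, 0, 1]])

```text
time: 2.75
tcp_pos: [0.4666, 0.0028, 0.1622]
ee_rot: [0.001, 0.806, 0.592, -0.003]
ft_force: [0.2, -0.5, -0.0]
finger_gap: 0.0002
```

```bash
python3 st.py; python3 - <<'E'
from wr import *
o,M,c,T=setup()
p,d=imaging.camera("wrist"); cv2.imwrite("pics/wrist2.png",p[:,:,::-1])
E
```

```text
2.75 [0.4666 0.0028 0.1622] [ 0.2  -0.49 -0.02] joints [ 0.01   0.183 -0.293  1.099 -0.006  1.885]
[[ 0.3    0.954 -0.003]
 [ 0.954 -0.3   -0.006]
 [-0.007 -0.001 -1.   ]]
xdir deg 72.56850574308065
printer xy -0.0095 -0.1998
to goal, tool units [-0.023  0.261 -2.196]
```

View pics/wrist2.png

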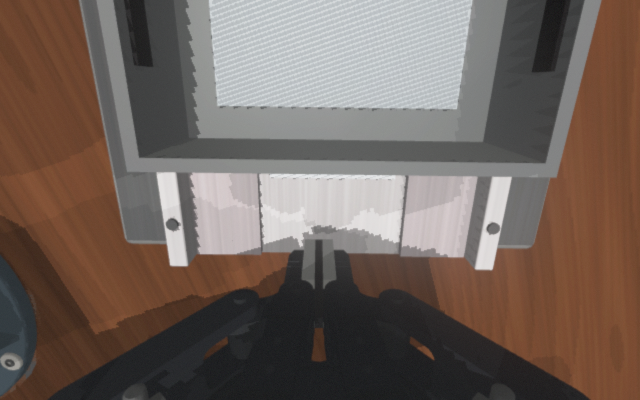

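Call:
send_rows(moves=[[0.1, 0.1, 0, 0, 0, 0.15, 1], [0.15, 0.1, 0, 0, 0, 0.05, 1], [0.15, 0, 0, 0, 0, 0, 1], [0.15, 0, 0, 0, 0, 0, 1], [0.05, 0, 0, 0, 0, 0, 1], [0, 0, 0, 0, 0, 0, 1]])

```text
time: 3.3
tcp_pos: [0.4858, 0.0258, 0.1698]
ee_rot: [0.004, 0.812, 0.583, 0.001]
ft_force: [0.1, 0.1, 0.1]
finger_gap: 0.0002
```

```bash
python3 st.py; python3 - <<'E'
from wr import *
o,M,c,T=setup()
p,d=imaging.camera("wrist"); cv2.imwrite("pics/wrist3.png",p[:,:,::-1])
E
```

```text
3.3 [0.4858 0.0258 0.1698] [0.07 0.07 0.08] joints [ 0.056  0.21  -0.239  1.117 -0.006  1.953]
[[ 0.32   0.947  0.005]
 [ 0.947 -0.32  -0.005]
 [-0.003  0.007 -1.   ]]
xdir deg 71.34661521882529
printer xy 0.0016 -0.1719
to goal, tool units [-0.708  0.008 -2.003]
```

View pics/wrist3.png

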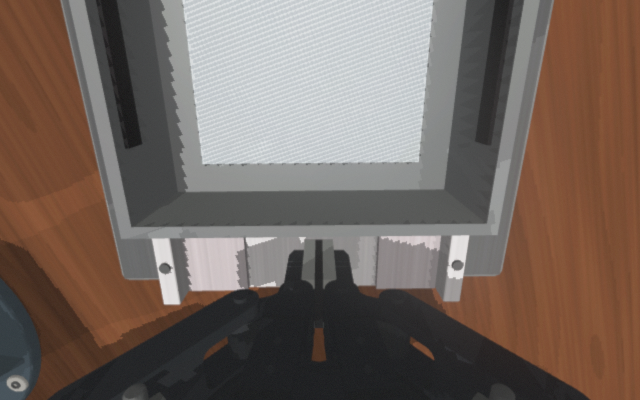

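Call:
send_rows(moves=[[0, -0.1, 0.2, 0, 0, 0, 1], [0.05, 0, 0.05, 0, 0, 0, 1], [0.05, 0, 0, 0, 0, 0, 1], [0, 0, 0, 0, 0, 0, 1]])

```text
time: 3.68
tcp_pos: [0.4825, 0.0309, 0.1584]
ee_rot: [0.004, 0.812, 0.583, 0.0]
ft_force: [0.7, 0.1, -0.7]
finger_gap: -0.0003
```

```bash
python3 st.py
```

```text
3.6833 [0.4825 0.0309 0.1584] [ 0.67  0.11 -0.71] joints [ 0.067  0.212 -0.266  1.088 -0.006  1.964]
[[ 0.32   0.947  0.005]
 [ 0.947 -0.32  -0.005]
 [-0.004  0.006 -1.   ]]
xdir deg 71.33944614305844
printer xy -0.0032 -0.1681
to goal, tool units [-0.803  0.128 -2.285]
```

Motion is accurate enough. I'll close in slowly.

Call:
send_rows(moves=[[0.05, 0, 0, 0, 0, 0, 1], [0.05, 0, 0, 0, 0, 0, 1], [0.05, 0, 0, 0, 0, 0, 1], [0.05, 0, 0, 0, 0, 0, 1]])

```text
time: 4.02
tcp_pos: [0.485, 0.0387, 0.1584]
ee_rot: [0.004, 0.813, 0.583, 0.0]
ft_force: [-1.6, -1.9, -0.4]
finger_gap: 0.0004
```

Call:
send_rows(moves=[[0.04, 0, 0, 0, 0, 0, 1], [0.04, 0, 0, 0, 0, 0, 1], [0.04, 0, 0, 0, 0, 0, 1]])

```text
time: 4.27
tcp_pos: [0.4867, 0.0434, 0.1584]
ee_rot: [0.004, 0.813, 0.583, -0.0]
ft_force: [-0.4, -2.3, -0.5]
finger_gap: -0.0003
```

Call:
send_rows(moves=[[0.04, 0, 0, 0, 0, 0, 1], [0.04, 0, 0, 0, 0, 0, 1], [0.04, 0, 0, 0, 0, 0, 1]])

```text
time: 4.52
tcp_pos: [0.4883, 0.0482, 0.1584]
ee_rot: [0.004, 0.813, 0.583, -0.0]
ft_force: [-1.2, -2.4, 0.8]
finger_gap: -0.0001
```

```bash
python3 st.py; python3 - <<'E'
from wr import *
p,d=imaging.camera("wrist"); cv2.imwrite("pics/wrist4.png",p[:,:,::-1])
E
```

```text
4.5167 [0.4883 0.0482 0.1584] [-1.23 -2.45  0.83] joints [ 0.103  0.227 -0.247  1.094 -0.008  2.   ]
[[ 0.321  0.947  0.004]
 [ 0.947 -0.321 -0.007]
 [-0.005  0.006 -1.   ]]
xdir deg 71.2866058455686
printer xy -0.003 -0.1498
to goal, tool units [-1.266  0.129 -2.283]
```

View pics/wrist4.png

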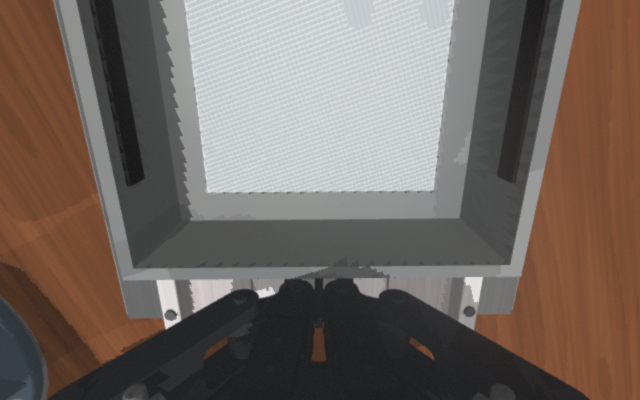

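Call:
send_rows(moves=[[0.05, 0, 0, 0, 0, 0, 1], [0.05, 0, 0, 0, 0, 0, 1], [0.05, 0, 0, 0, 0, 0, 1], [0.05, 0, 0, 0, 0, 0, 1], [0.05, 0, 0, 0, 0, 0, 1], [0.05, 0, 0, 0, 0, 0, 1], [0.05, 0, 0, 0, 0, 0, 1], [0.05, 0, 0, 0, 0, 0, 1], [0.05, 0, 0, 0, 0, 0, 1], [0.05, 0, 0, 0, 0, 0, 1]])

```text
time: 5.4
tcp_pos: [0.4955, 0.0692, 0.1584]
ee_rot: [0.004, 0.813, 0.583, -0.0]
ft_force: [-2.0, -3.7, 1.5]
finger_gap: -0.0001
```

```bash
python3 st.py; python3 - <<'E'
from wr import *
for n in ["wrist","side"]:
  p,d=imaging.camera(n); cv2.imwrite(f"pics/{n}5.png",p[:,:,::-1]); np.save(f"{n}5.npy",d)
E
```

```text
5.4 [0.4955 0.0692 0.1584] [-2.05 -3.69  1.49] joints [ 0.143  0.246 -0.222  1.099 -0.008  2.041]
[[ 0.321  0.947  0.004]
 [ 0.947 -0.321 -0.007]
 [-0.006  0.006 -1.   ]]
xdir deg 71.28027182489247
printer xy -0.0027 -0.1277
to goal, tool units [-1.819  0.127 -2.28 ]
```

View pics/wrist5.png

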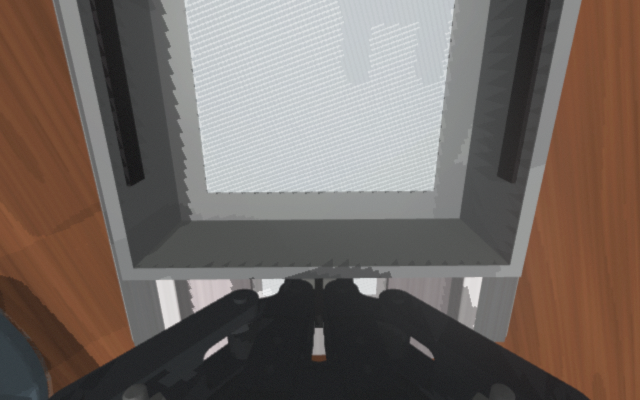

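Call:
send_rows(moves=[[0.03, 0, 0, 0, 0, 0, 1], [0.03, 0, 0, 0, 0, 0, 1], [0.03, 0, 0, 0, 0, 0, 1], [0.03, 0, 0, 0, 0, 0, 1], [0.03, 0, 0, 0, 0, 0, 1], [0.03, 0, 0, 0, 0, 0, 1], [0.03, 0, 0, 0, 0, 0, 1]])

```text
time: 6.08
tcp_pos: [0.4984, 0.0777, 0.1583]
ee_rot: [0.004, 0.813, 0.583, -0.0]
ft_force: [-0.8, -2.6, 1.9]
finger_gap: 0.0003
```

Call:
send_rows(moves=[[0.03, 0, 0, 0, 0, 0, 1], [0.03, 0, 0, 0, 0, 0, 1], [0.03, 0, 0, 0, 0, 0, 1]])

```text
time: 6.33
tcp_pos: [0.4996, 0.0814, 0.1583]
ee_rot: [0.004, 0.813, 0.583, -0.0]
ft_force: [-1.5, -2.5, 1.4]
finger_gap: -0.0003
```

Call:
send_rows(moves=[[0.03, 0, 0, 0, 0, 0, 1], [0.03, 0, 0, 0, 0, 0, 1]])

```text
time: 6.5
tcp_pos: [0.5005, 0.084, 0.1583]
ee_rot: [0.004, 0.813, 0.583, -0.0]
ft_force: [-0.7, -3.3, 1.2]
finger_gap: -0.0004
```

```bash
python3 st.py
```

```text
6.5 [0.5005 0.084  0.1583] [-0.66 -3.34  1.25] joints [ 0.171  0.26  -0.204  1.104 -0.008  2.069]
[[ 0.321  0.947  0.004]
 [ 0.947 -0.321 -0.007]
 [-0.006  0.006 -1.   ]]
xdir deg 71.27519348629068
printer xy -0.0026 -0.1121
to goal, tool units [-2.209  0.128 -2.279]
```

Call:
send_rows(moves=[[0.03, 0, 0, 0, 0, 0, 1], [0.03, 0, 0, 0, 0, 0, 1]])

```text
time: 6.67
tcp_pos: [0.5013, 0.0865, 0.1583]
ee_rot: [0.004, 0.813, 0.583, -0.001]
ft_force: [-0.7, -3.5, 1.7]
finger_gap: 0.0
```

```bash
cat > rim.py <<'E'
from wr import *
p,d=imaging.camera("wrist"); o=r.get_obs(); g=cv2.cvtColor(p,cv2.COLOR_RGB2GRAY)
np.save("w_%05.2f.npy"%o['time'],d)
# height of rim by depth: strip of side rims & rim rows
c=imaging.camera_info("wrist");_,M,_,T=setup()
v,u=np.mgrid[0:400,0:640];W=np.stack([(u-c['cx'])/c['fx']*d,(v-c['cy'])/c['fy']*d,d],-1)@T[:3,:3].T+T[:3,3]
fr=W[266:276,150:240,2]; fl=W[100:180,230:410,2]
print(o['time'],"rim z",np.nanmedian(fr).round(4),"floor z",np.nanmedian(fl).round(4),o['ft_force'].round(2),o['tcp_pos'].round(4))
cv2.imwrite("pics/w_%05.2f.png"%o['time'],p[:,:,::-1])
E
python3 rim.py
```

```text
6.7167 rim z 0.178 floor z 0.1338 [-1.52 -1.63  1.28] [0.5014 0.0867 0.1583]
```

The rim height from depth, 0.178 m, matches an unseated tank (117+5+56 mm). A 5 mm drop will show clearly in that reading.

Call:
send_rows(moves=[[0.03, 0, 0, 0, 0, 0, 1], [0.03, 0, 0, 0, 0, 0, 1]])

```text
time: 6.88
tcp_pos: [0.5022, 0.089, 0.1583]
ee_rot: [0.004, 0.813, 0.583, -0.0]
ft_force: [-1.1, -2.7, 2.3]
finger_gap: 0.0001
```

```bash
python3 rim.py
```

```text
6.9333 rim z 0.1779 floor z 0.1338 [-1.01 -1.4   1.48] [0.5023 0.0892 0.1583]
```

Call:
send_rows(moves=[[0.03, 0, 0, 0, 0, 0, 1], [0.03, 0, 0, 0, 0, 0, 1]])

```text
time: 7.1
tcp_pos: [0.503, 0.0917, 0.1582]
ee_rot: [0.004, 0.813, 0.583, -0.0]
ft_force: [-1.4, -2.7, 1.0]
finger_gap: 0.0003
```

```bash
python3 rim.py
```

```text
7.15 rim z 0.1727 floor z 0.1288 [-0.37 -1.01  1.27] [0.5031 0.0918 0.1582]
```

The tank has dropped 5 mm: rim 0.1780 → 0.1727, floor 0.1338 → 0.1288. I'll back the finger straight out.

Call:
send_rows(moves=[[-0.05, 0, 0, 0, 0, 0, 1], [-0.1, 0, 0, 0, 0, 0, 1], [-0.3, 0, 0, 0, 0, 0, 1], [-0.5, 0, 0, 0, 0, 0, 1], [-0.5, 0, 0, 0, 0, 0, 1], [0, 0, 0, 0, 0, 0, 1]])

```text
time: 7.65
tcp_pos: [0.483, 0.034, 0.1581]
ee_rot: [0.004, 0.812, 0.584, -0.0]
ft_force: [-0.5, 0.1, 0.2]
finger_gap: 0.0002
```

Call:
send_rows(moves=[[0, 0, -0.5, 0, 0, 0, 1], [0, 0, -0.5, 0, 0, 0, 1], [0, 0, -0.5, 0, 0, 0, 1], [0, 0, -0.5, 0, 0, 0, 1], [0, 0, 0, 0, 0, 0, 1]])

```text
time: 8.07
tcp_pos: [0.4797, 0.0302, 0.2406]
ee_rot: [0.003, 0.813, 0.582, -0.001]
ft_force: [0.4, -0.3, 0.1]
finger_gap: 0.0
```

```bash
python3 st.py; python3 - <<'E'
from wr import *
W0=cloud("top",np.load("top0.npy"))
for n in ["wrist","top","side"]:
  p,d=imaging.camera(n); cv2.imwrite(f"pics/{n}9.png",p[:,:,::-1]); np.save(f"{n}9.npy",d)
o,M,c,T=setup(); d=np.load("wrist9.npy")
v,u=np.mgrid[0:400,0:640];W=np.stack([(u-c['cx'])/c['fx']*d,(v-c['cy'])/c['fy']*d,d],-1)@T[:3,:3].T+T[:3,3]
a=np.radians(71.8);uu=np.array([np.cos(a),np.sin(a),0]);w=np.array([uu[1],-uu[0],0]);L=W-np.array([.538,.1896,0])
X=L@w;Y=L@uu;Z=W[:,:,2]
m=(Z>.163)&(Z<.19)&(abs(X)<.085)&(d>0)&(Y>-.14)
print("rim x",X[m].min(),X[m].max(),"y",Y[m].min(),Y[m].max())
for y in np.arange(-.1,.14,.02):
  k=m&(abs(Y-y)<.01)
  for s in (-1,1):
    kk=k&(X*s>.0); 
    if kk.sum()>5: print(round(y,2),s,kk.sum(),np.median(Z[kk]).round(4))
E
```

```text
8.0667 [0.4797 0.0302 0.2406] [ 0.45 -0.29  0.06] joints [ 0.066  0.174 -0.102  1.294 -0.006  1.965]
[[ 0.322  0.947  0.001]
 [ 0.947 -0.322 -0.005]
 [-0.005  0.003 -1.   ]]
xdir deg 71.23010125340456
printer xy -0.0056 -0.1697
to goal, tool units [-0.757  0.176 -0.23 ]
rim x -0.07895281656586647 0.07228450187268476 y -0.09361928721602891 -0.04597044546793578
-0.1 -1 850 0.1692
-0.1 1 823 0.169
-0.08 -1 875 0.1692
-0.08 1 812 0.1688
-0.06 -1 574 0.169
-0.06 1 569 0.1683
-0.04 -1 107 0.1686
-0.04 1 60 0.1679
```

View pics/wrist9.png

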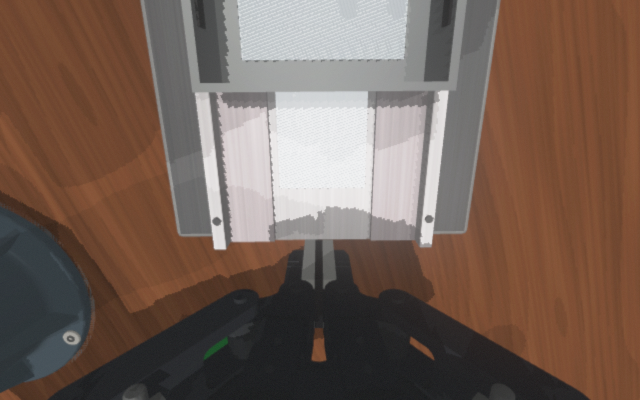

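View pics/side9.png

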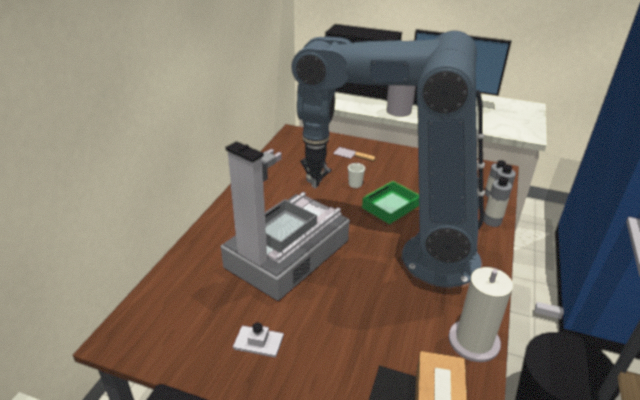

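View pics/top9.png

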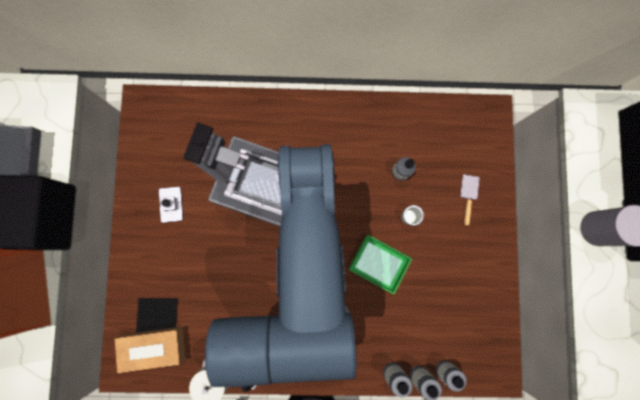

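```bash
ls w_*; python3 - <<'E'
from wr import *
import glob
o,M,c,T=setup(); 
from scipy.spatial.transform import Rotation as R
for f,pos in [(sorted(glob.glob("w_*.npy"))[-2],[.5023,.0892,.1583]),(sorted(glob.glob("w_*.npy"))[-1],[.5031,.0918,.1582])]:
  d=np.load(f); q=[.813,.583,0,.004]; A=np.eye(4);A[:3,:3]=R.from_quat(q).as_matrix();A[:3,3]=pos;T=A@c['T_tool_cam']
  v,u=np.mgrid[0:400,0:640];W=np.stack([(u-c['cx'])/c['fx']*d,(v-c['cy'])/c['fy']*d,d],-1)@T[:3,:3].T+T[:3,3]
  P=W[5:185,225:420].reshape(-1,3);P=P[np.isfinite(P).all(1)&(abs(P[:,2]-.131)<.008)]
  a=np.radians(71.8);Y=P[:,:2]@[np.cos(a),np.sin(a)];X=P[:,:2]@[np.sin(a),-np.cos(a)]
  B=np.c_[X,Y,np.ones(len(X))];s=np.linalg.lstsq(B,P[:,2],rcond=None)[0]
  print(f,"slopes deg x,y",np.degrees(s[:2]).round(2),"y span",np.ptp(Y).round(3),"z front/back",np.median(P[Y<Y.min()+.02,2]).round(4),np.median(P[Y>Y.max()-.02,2]).round(4))
# unmoved check of others, top view
a=cv2.imread("pics/top0.png").astype(int);b=cv2.imread("pics/top9.png").astype(int)
for n,(x0,x1,y0,y1) in dict(bottle=(390,418,152,182),cup=(400,427,202,228),scraper=(458,484,172,228),platform=(155,186,183,225),green=(348,412,234,294)).items():
  print(n,abs(a-b)[y0:y1,x0:x1].mean().round(2))
E
```

```text
w_06.72.npy
w_06.93.npy
w_07.15.npy
w_06.93.npy slopes deg x,y [ 0.   -0.02] y span 0.078 z front/back 0.1338 0.1338
w_07.15.npy slopes deg x,y [0.02 0.01] y span 0.08 z front/back 0.1289 0.1289
bottle 2.28
cup 1.91
scraper 2.11
platform 2.18
green 11.88
```

The tank is level and 5 mm down over its whole length, so it is seated. The green tray is still at (381,264) in both top views, and only the arm's shadow on it changed. The other loose objects are unchanged.

```bash
python3 -c "
from rig import workorder,r
print(r.get_obs()['joint_velocities'].round(3)); print(workorder.finish_job())"
```

```text
[ 0.003  0.012 -0.017 -0.004  0.001  0.001]
the job is handed in; nothing more can be done
None
```

The tank is seated in its notches. I pushed it back about 56 mm with the shut fingertips at 12–24 mm/s, stopped when it dropped, and backed the finger out. I handed the job in at about 8 s.

- **Drop:** the rim fell from 0.178 to 0.173 m and the tank floor from 0.1338 to 0.1289 m. That is the expected 5 mm. The floor is level to within 0.02°, so front and back feet are both in.
- **Force:** readings while pushing were 2 to 4.5 N, and about zero once the finger was clear.
- **Other objects:** the bottle, cup, scraper and build platform look unchanged in the before and after top views. The image difference over the green look-alike was larger (11.9, against about 2 for the others). It is at the same pixels in both views, so I put the difference down to the arm's shadow.
- **Weaker check:** the last rim height, taken from farther away after retreating, read about 0.169 m. I think that sample included the inner walls, so I relied on the closer reading.

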